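Lock the keyhole gauge plate onto its stud

TASK

Mount the bead-gauge plate that has the keyhole slot on the wooden mounting board: lower the large round end of its keyhole over the headed stud until the plate lies flat on the board, then slide the plate along so that the stud's neck runs to the far end of the narrow slot, and let go. Leave the other plate, which has only a plain round hole, where it lies.

Things in the scene. Friction and masses are not known exactly. Their poses are not given: they have to be found in the camera images.
- plate_grip (a point): Centre of the wooden handle bar (60 x 16 x 22 mm, on two posts) of the dark steel gauge plate with the KEYHOLE. Plate 190 x 80 x 6 mm, about 0.3 kg, flat on the table at the start. This point is 31 mm above the plate's upper face, 37 above its underside; 20 mm free under the bar. x runs along plate and bar towards the keyhole, z up. The plate reaches 135 mm in +x, 55 mm in -x from here.
- plate_keyhole (a point): Centre of the large round end (48 mm across) of the keyhole through that plate, at half its 6 mm thickness; same axes; lies 98 mm in +x of the handle's centre. From it a slot 20 mm wide runs in -x, towards the handle, and ends 45 mm from this point. When locked, the stud's axis stands about 40 mm in -x of this point, 58 mm from the handle's centre.
- stud (a point): Centre of the top of the upright steel stud on the fixed wooden board (220 x 110 mm; its top is 20 mm above the table, 21 mm below this point). Head 28 mm across, 7 mm thick; neck below it 10 mm across, 14 mm long. x runs along the board, which reaches 95 mm in +x and 125 mm in -x of the stud. The plate goes in line with it, handle on the -x side, and locks by sliding towards +x.
- other_grip (a point): Centre of the handle bar of the other plate, to be left alone: same size, material, handle and axes as the keyhole plate, but with only a plain round hole 48 mm across, 98 mm in +x of this point, and no slot.

How it is judged:
By the outcome, as a careful person would: the job done as asked, in the order asked, and still so for the second after the job is handed in, with the robot touching nothing.
It also fails if it takes over 35 s, if anything falls off the work surface, if the arm or the gripper's body presses on something with over 40 N, if the wrist force passes 120 N, or if a joint passes its speed limit or range.

ROBOT

A 6-joint arm with a two-finger parallel gripper is mounted at the origin on the work surface; the furniture and walls round the work are solid. World frame = base frame: x ahead of the robot, y to its left, z up, the work surface at z = 0. Lengths are in m, angles in rad, forces in N, time in s.
With the tool pointing down it reaches from about 0.275 to 0.825 m from the base axis. Payload 4.9 kg.
Tool frame: the origin (TCP) lies on the centre line of the jaws, within the pads' length; the fingertips stand 14 mm ahead of it and the grasp point (between the pads) lies 5 mm behind it; z points along the fingers, y is the line along which they close (so a half turn about z gives the same grasp; the last joint's range is limited). The gripper opens to 85 mm and grips with 20 to 120 N. Pads are 22 mm wide; open, the fingers measure 114 mm over their backs; the gripper's body (76 mm by 85 mm) begins 54 mm behind the grasp point. The pads swing forward as they close: fully open they stand 13 mm farther back than shut.
Start: joints at [-1.432, 0.326, -0.193, 1.052, 0, 1.437], TCP at [0.148, -0.53, 0.245] pointing down, gripper open.
Joint ranges: [-2.65, 2.65], [-0.97, 1.79], [-1.3, 1.35], [-1.93, 2.1], [-1.47, 1.37], [-3.14, 3.14]. Speed limits (rad/s): [2.57, 2.57, 3.14, 3.14, 3.14, 3.14].

INTERFACE

Orientations are given as a unit quaternion [x, y, z, w].
In Python, from cell import arm gives the robot as it stands.
- The arm moves only by the shell command python3 -m pendant 'ROWS' [OPENING]. ROWS is JSON, a list of rows, each an object with "dp": the shift along the tool's x, y, z each as a share of 0.75 m, from -1 to 1, a list of three; "twist": the turn, a rotation vector about the tool's x, y, z each as a share of 90 degrees, from -1 to 1, a list of three. In form: [{"dp": [tx, ty, tz], "twist": [wx, wy, wz]}, ...]. A call has 1 to 5 rows; each row is the pose to reach, as a shift and turn from the pose commanded when the call began, along the tool's axes at that moment; what a row does not reach only later rows make up. A row lasts 1/10 s, in which the tool goes at most 50 mm and 8.59 degrees, less where a joint would pass 70% of its speed; a pose out of reach is approached as far as the arm can. A call with a number of a shift or a turn outside -1 to 1 is refused whole. A call with a gripper value outside its range is refused whole. OPENING is the finger opening in mm, from 0 to 85.4, set as the call begins (- or left out, the last holds). The fingers move at their own pace and stop on an object; the grip force is fixed at half the most. Time passes only in rows, so rows that repeat a pose let the fingers close. It gives the time, the measured TCP pose, the force, the opening and the grip force at its end, in the units of the state.
- arm.get_state(): the state, without advancing time (a new reading comes with each control period).
- arm.get_image(name): name is "side" or "top" or "wrist"; returns a dict with "image" (480x640x3 uint8, red, green, blue), "z_map" (480x640 float32, m along the optical axis (not along the pixel's ray), 0 where there is no reading), "fx", "fy", "cx", "cy" (pixels), "extrinsics" (4x4, takes a point from camera to world coordinates). Camera axes: x right, y up, looking along -z (the intrinsics and any distortion apply to the point x, -y, -z); pixel columns grow to the right and rows downward; lengths in m; the calibration is good to about 2 mm. A picture is of the moment at which its call begins.
- arm.job_done(): hands the job in; it is judged then, once.
The state is a dict: "time": time; "qpos": joint angles; "joint_vel": joint speeds; "joint_torque": joint torques, N m; "tool_pos": TCP position; "orientation": TCP orientation; "contact_force": force on the tool from outside, world axes, zero at the start; "torque": the same for the moment, N m; "finger_gap": opening from 0.0 (shut) to 1.0 (fully open); "grasp_force": force on a finger pad.
Only numpy, scipy, OpenCV 4.12 (cv2) and the standard library are available. Lean on these libraries where they do the work, as an engineer would, in place of code of your own. Each camera call takes 0.05 s, during which the arm holds its last target. There are 200 camera calls.

## Working session

There is one attempt and no reset: what is moved stays moved. The work goes in short steps, Python scripts to look and compute and a shell command to move; the robot and the scene stay as the last step left them, time stands still between calls to the robot, and variables do not carry over. Pictures are saved under pics/ and viewed, at most 10 in all, crops included, and the job is handed in when it is done.

```bash
mkdir -p pics; ls; cat > h.py <<'E'
import numpy as np, cv2
from cell import arm
def cloud(d):
    z=d["z_map"]; v,u=np.mgrid[0:480,0:640]
    p=np.stack([(u-d["cx"])/d["fx"]*z,-(v-d["cy"])/d["fy"]*z,-z,np.ones_like(z)],-1)
    w=(p@np.array(d["extrinsics"]).T)[...,:3]; w[z==0]=np.nan
    return w
E
python3 - <<'E'
from h import *
s=arm.get_state(); print({k:np.round(v,3) for k,v in s.items()})
a=[]
for n in ("top","side"):
    d=arm.get_image(n); np.savez(f"{n}0.npz",**{k:v for k,v in d.items()})
    cv2.imwrite(f"pics/{n}0.png",d["image"][...,::-1]); print(n,[k for k in d],np.round(d["extrinsics"],3).tolist())
E
```

```text
pics
{'time': np.float64(0.0), 'qpos': array([-1.432,  0.327, -0.194,  1.052, -0.   ,  1.437]), 'joint_vel': array([ 0.001,  0.001,  0.   ,  0.001, -0.001, -0.001]), 'joint_torque': array([-0.0000e+00, -4.4339e+01,  2.6244e+01,  1.5000e-02, -0.0000e+00,
       -0.0000e+00]), 'tool_pos': array([ 0.148, -0.529,  0.244]), 'orientation': array([ 0.991,  0.136, -0.   , -0.001]), 'contact_force': array([ 0.289, -0.213, -1.19 ]), 'torque': array([-0.045,  0.04 ,  0.032]), 'grasp_force': np.float64(0.0), 'finger_gap': np.float64(1.002)}
top ['image', 'z_map', 'fx', 'fy', 'cx', 'cy', 'extrinsics'] [[-0.012, 0.981, -0.195, 0.343], [-1.0, -0.014, -0.01, 0.003], [-0.012, 0.194, 0.981, 0.971], [0.0, 0.0, 0.0, 1.0]]
side ['image', 'z_map', 'fx', 'fy', 'cx', 'cy', 'extrinsics'] [[0.966, 0.126, -0.225, 0.324], [-0.257, 0.429, -0.866, -0.72], [-0.012, 0.895, 0.446, 0.463], [0.0, 0.0, 0.0, 1.0]]
```

View pics/top0.png

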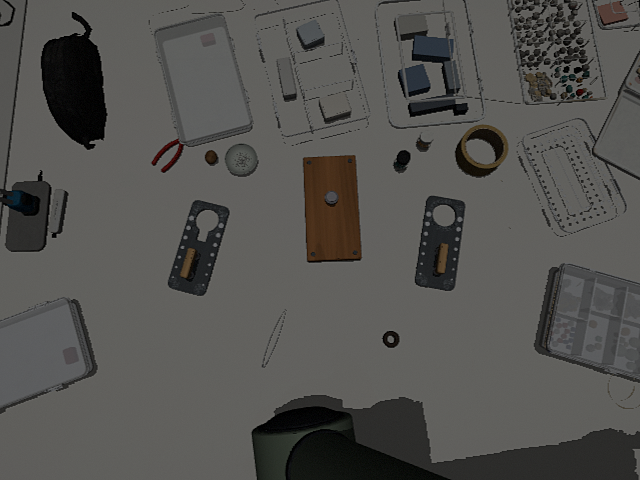

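The top view shows the keyhole plate on the left, with its handle at about (188,263) and its round end at (207,218). The stud is at (331,198) on the board. The plain-hole plate is on the right, with its handle at (442,258).

```bash
python3 - <<'E'
from h import *
d=dict(np.load("top0.npz")); w=cloud(d); im=d["image"].astype(int)
v,u=np.mgrid[0:480,0:640]
def box(a,b,c,e): return (u>=a)&(u<=b)&(v>=c)&(v<=e)
Z=w[...,2]
print("table z",np.nanmedian(Z[290:330,300:360]))
def rect(m,n):
    p=w[m]; r=cv2.minAreaRect(p[:,:2].astype(np.float32)); b=cv2.boxPoints(r)
    print(n,len(p),"c",np.round(r[0],4),"size",np.round(r[1],4),"ang",round(r[2],2),"z",np.round(np.nanpercentile(p[:,2],[5,50,95]),4),"mean",np.round(p.mean(0),4))
dark=(im.max(-1)<75)
red=im[...,0]-im[...,2]>40
rect(box(160,235,195,300)&(Z>0.027),"handle")
rect(box(160,235,195,300)&(Z>0.003),"plate+")
rect(box(160,235,195,300)&(dark|red)&(Z<.1),"plate dark")
rect(box(295,370,150,270)&(Z>0.012)&(Z<.03),"board")
rect(box(295,370,150,270)&(Z>0.034),"stud head")
rect(box(295,370,150,270)&(red),"board red")
# hole by light pixels
m=(box(192,222,205,235)&~dark&~red).astype(np.uint8)
n,l,st,c=cv2.connectedComponentsWithStats(m); print(st,c)
cv2.imwrite("pics/c.png",cv2.resize(d["image"][190:300,150:250,::-1],None,fx=5,fy=5,interpolation=2))
E
```

```text
table z -9.320082713976108e-05
handle 310 c [0.4906 0.2644] size [0.0169 0.0595] ang 75.53 z [0.0337 0.0469 0.0501] mean [0.4896 0.2627 0.0454]
plate+ 3247 c [0.5307 0.2584] size [0.222  0.1559] ang 1.17 z [0.0034 0.0065 0.0468] mean [0.521  0.2562 0.0099]
plate dark 3027 c [0.5302 0.2559] size [0.0849 0.1919] ang 75.11 z [0.0023 0.0065 0.0466] mean [0.5189 0.2556 0.0097]
board 5434 c [ 0.6066 -0.0186] size [0.2214 0.1101] ang 1.78 z [0.0171 0.02   0.0229] mean [ 0.6023 -0.0185  0.02  ]
stud head 148 c [ 0.6206 -0.0182] size [0.0262 0.0268] ang 89.03 z [0.0369 0.0402 0.0434] mean [ 0.6202 -0.0179  0.0401]
board red 4674 c [0.5853 0.0318] size [0.1824 0.    ] ang 3.71 z [0.0172 0.02   0.0228] mean [nan nan nan]
[[     0      0    640    480 306749]
 [   221    205      2      1      2]
 [   196    210     22     26    412]
 [   192    216      2      4      7]
 [   221    216      1      1      1]
 [   219    223      4      5     18]
 [   216    233      4      3     11]] [[319.6652377  239.5260229 ]
 [221.5        205.        ]
 [206.39320388 221.48786408]
 [192.42857143 217.71428571]
 [221.         216.        ]
 [220.5        225.22222222]
 [217.63636364 234.09090909]]
```

View pics/side0.png

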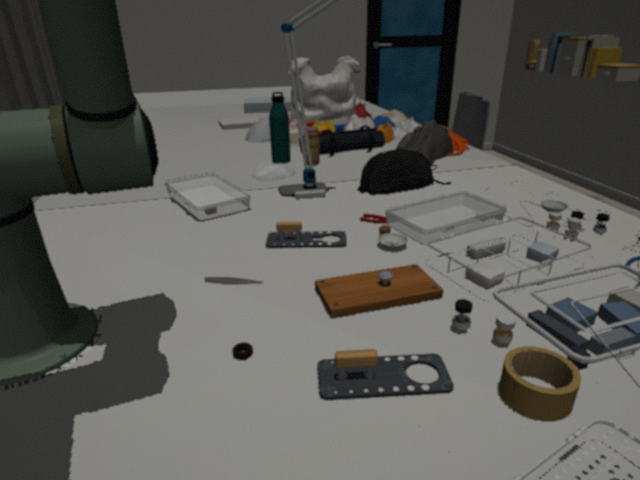

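The side view agrees: the keyhole plate is at the back left at (305,240), the board in the middle, and the plain plate in front. The measured sizes match the ones given. Plate heading is -14.9°, with the handle at (0.491, 0.264). Board heading is +1.8°, with the stud at (0.6206, -0.018). To stay inside joint 6's range I'll use the half-turn grasp, with tool x at heading 165.1°.

```bash
cat > go.py <<'E'
import sys
from h import *
from scipy.spatial.transform import Rotation as R
# usage: go.py x y z heading(tool x, deg): prints dp, twist for the coming call
x,y,z,hd=map(float,sys.argv[1:5]); s=arm.get_state(); r=R.from_quat(s["orientation"])
t=R.from_euler('z',hd,degrees=True)*R.from_euler('x',180,degrees=True)
dp=r.inv().apply(np.array([x,y,z])-s["tool_pos"])/.75; tw=np.degrees((r.inv()*t).as_rotvec())/90
print("t",round(float(s["time"]),2),"pos",np.round(s["tool_pos"],4),"hd",round(np.degrees(np.arctan2(*r.as_matrix()[[1,0],0])),2),"dp",np.round(dp,4),"tw",np.round(tw,4),"q",np.round(s["qpos"],2),"F",np.round(s["contact_force"],1),"gap",np.round(s["finger_gap"],3),"gf",np.round(s["grasp_force"],1))
E
python3 go.py .502 .261 .15 165.1
```

```text
t 0.1 pos [ 0.1481 -0.5292  0.2446] hd 15.63 dp [ 0.7382 -0.8873  0.1276] tw [-2.0000e-04 -1.3000e-03 -1.6608e+00] q [-1.43  0.33 -0.19  1.05  0.    1.44] F [-0.4 -0.6  0.7] gap 0.999 gf 0.0
```

```bash
python3 -m pendant '[{"dp":[0.043,-0.051,0],"twist":[0,0,-0.09]},{"dp":[0.086,-0.103,0],"twist":[0,0,-0.18]},{"dp":[0.128,-0.154,0],"twist":[0,0,-0.27]},{"dp":[0.171,-0.205,0],"twist":[0,0,-0.36]},{"dp":[0.213,-0.256,0],"twist":[0,0,-0.45]}]' 60
python3 go.py .502 .261 .15 165.1
```

```text
time: 0.6
tool_pos: [0.2506, -0.2997, 0.245]
orientation: [0.881, 0.473, 0.0, -0.0]
contact_force: [0.7, -0.5, 0.9]
finger_gap: 0.702
grasp_force: 0.0
t 0.6 pos [ 0.2506 -0.2997  0.245 ] hd 56.41 dp [ 0.8082 -0.1343  0.1271] tw [ 2.0000e-04 -3.0000e-04 -1.2076e+00] q [-1.06  0.03 -0.56  0.98  0.    1.09] F [ 0.7 -0.5  0.9] gap 0.702 gf 0.0
```

```bash
python3 -m pendant '[{"dp":[0.065,-0.011,0],"twist":[0,0,-0.09]},{"dp":[0.13,-0.022,0],"twist":[0,0,-0.18]},{"dp":[0.195,-0.033,0],"twist":[0,0,-0.27]},{"dp":[0.26,-0.044,0],"twist":[0,0,-0.36]},{"dp":[0.325,-0.054,0],"twist":[0,0,-0.45]}]'
python3 go.py .502 .261 .15 165.1
```

```text
time: 1.1
tool_pos: [0.3527, -0.0748, 0.2454]
orientation: [0.663, 0.749, 0.0, 0.0]
contact_force: [1.2, 0.1, -0.5]
finger_gap: 0.7
grasp_force: 0.0
t 1.1 pos [ 0.3527 -0.0748  0.2454] hd 96.94 dp [0.4205 0.2516 0.1271] tw [ 1.000e-04  3.000e-04 -7.573e-01] q [-0.41 -0.03 -0.62  0.98 -0.    1.04] F [ 1.2  0.1 -0.5] gap 0.7 gf 0.0
```

```bash
python3 -m pendant '[{"dp":[0.055,0.033,0],"twist":[0,0,-0.09]},{"dp":[0.11,0.066,0],"twist":[0,0,-0.18]},{"dp":[0.165,0.1,0],"twist":[0,0,-0.27]},{"dp":[0.22,0.133,0],"twist":[0,0,-0.36]},{"dp":[0.275,0.166,0],"twist":[0,0,-0.45]}]'
python3 go.py .502 .261 .15 165.1
```

```text
time: 1.6
tool_pos: [0.4526, 0.1446, 0.2451]
orientation: [0.362, 0.932, -0.0, -0.0]
contact_force: [0.6, -1.4, 1.1]
finger_gap: 0.7
grasp_force: 0.0
t 1.6 pos [0.4526 0.1446 0.2451] hd 137.5 dp [0.0563 0.159  0.1267] tw [-2.000e-04 -0.000e+00 -3.066e-01] q [ 0.15  0.19 -0.38  1.   -0.    0.9 ] F [ 0.6 -1.4  1.1] gap 0.7 gf 0.0
```

```bash
python3 -m pendant '[{"dp":[0.018,0.053,0.03],"twist":[0,0,-0.09]},{"dp":[0.036,0.106,0.06],"twist":[0,0,-0.18]},{"dp":[0.056,0.158,0.09],"twist":[0,0,-0.27]},{"dp":[0.056,0.159,0.127],"twist":[0,0,-0.307]},{"dp":[0.056,0.159,0.127],"twist":[0,0,-0.307]}]'
python3 go.py .502 .261 .032 165.1; python3 - <<'E'
from h import *
d=arm.get_image("wrist"); np.savez("w1.npz",**d); cv2.imwrite("pics/w1.png",d["image"][...,::-1]); w=cloud(d)
m=(w[...,2]>.03)&(w[...,2]<.055)
n,l,st,c=cv2.connectedComponentsWithStats(m.astype(np.uint8))
for i in range(1,n):
    if st[i,4]>300:
        p=w[l==i]; print(st[i],p.mean(0).round(4),cv2.minAreaRect(p[:,:2].astype(np.float32)))
E
```

```text
time: 2.1
tool_pos: [0.4997, 0.2584, 0.1458]
orientation: [0.132, 0.991, -0.002, -0.004]
contact_force: [-0.6, -0.1, 0.3]
finger_gap: 0.703
grasp_force: 0.0
t 2.1 pos [0.4997 0.2584 0.1458] hd 164.86 dp [-0.003   0.0049  0.1517] tw [-0.0031 -0.0042 -0.0027] q [ 0.35  0.44 -0.29  0.85 -0.    0.61] F [-0.6 -0.1  0.3] gap 0.703 gf 0.0
[ 318  174   28  104 2832] [0.488  0.2642 0.0466] ((0.4901765286922455, 0.2638605833053589), (0.015941079705953598, 0.0590568408370018), 74.85459899902344)
```

View pics/w1.png

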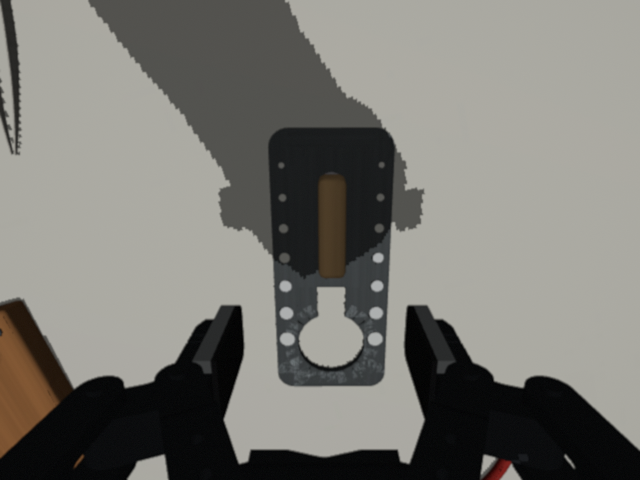

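The wrist view shows the keyhole plate lined up with the jaws. The bar runs through (332,225) and the keyhole is at (331,338). The bar centre measures (0.4902, 0.2639), which matches the earlier reading.

```bash
python3 -m pendant '[{"dp":[0,0,0.03],"twist":[0,0,0]},{"dp":[0,0,0.06],"twist":[0,0,0]},{"dp":[0,0,0.09],"twist":[0,0,0]},{"dp":[0,0,0.1],"twist":[0,0,0]},{"dp":[0,0,0.1],"twist":[0,0,0]}]'
python3 go.py .5018 .2608 .033 164.9
```

```text
time: 2.65
tool_pos: [0.5025, 0.2576, 0.0754]
orientation: [0.133, 0.991, -0.0, -0.0]
contact_force: [-1.0, 0.5, 0.6]
finger_gap: 0.706
grasp_force: 0.0
t 2.65 pos [0.5025 0.2576 0.0754] hd 164.66 dp [0.002  0.0039 0.0565] tw [-0.0004 -0.0004 -0.0027] q [ 0.34  0.52 -0.37  0.68 -0.    0.61] F [-1.   0.5  0.6] gap 0.706 gf 0.0
```

```bash
python3 -m pendant '[{"dp":[0.002,0.004,0.02],"twist":[0,0,-0.003]},{"dp":[0.002,0.004,0.04],"twist":[0,0,-0.003]},{"dp":[0.002,0.004,0.056],"twist":[0,0,-0.003]},{"dp":[0.002,0.004,0.056],"twist":[0,0,-0.003]}]'
python3 go.py .5018 .2608 .033 164.9
```

```text
time: 3.05
tool_pos: [0.5017, 0.2614, 0.0328]
orientation: [0.131, 0.991, -0.0, -0.0]
contact_force: [-0.6, -0.4, -0.3]
finger_gap: 0.701
grasp_force: 0.0
t 3.05 pos [0.5017 0.2614 0.0328] hd 164.99 dp [-0.0003 -0.0007 -0.0003] tw [-0.0004 -0.0006  0.0011] q [ 0.35  0.58 -0.4   0.59 -0.    0.61] F [-0.6 -0.4 -0.3] gap 0.701 gf 0.0
```

```bash
python3 -m pendant '[{"dp":[0,0,0],"twist":[0,0,0]},{"dp":[0,0,0],"twist":[0,0,0]},{"dp":[0,0,0],"twist":[0,0,0]},{"dp":[0,0,0],"twist":[0,0,0]},{"dp":[0,0,0],"twist":[0,0,0]}]' 0
python3 -m pendant '[{"dp":[0,0,0],"twist":[0,0,0]},{"dp":[0,0,0],"twist":[0,0,0]},{"dp":[0,0,-0.03],"twist":[0,0,0]},{"dp":[0,0,-0.07],"twist":[0,0,0]},{"dp":[0,0,-0.11],"twist":[0,0,0]}]'
python3 -m pendant '[{"dp":[0,0,-0.02],"twist":[0,0,0]},{"dp":[0,0,-0.02],"twist":[0,0,0]}]'
python3 go.py .5018 .2608 .033 164.9; python3 - <<'E'
from h import *
d=arm.get_image("side"); cv2.imwrite("pics/s2.png",cv2.resize(d["image"][130:330,180:460,::-1],None,fx=2.5,fy=2.5))
E
```

```text
time: 3.55
tool_pos: [0.5028, 0.262, 0.034]
orientation: [0.13, 0.991, 0.0, 0.001]
contact_force: [-0.2, 0.6, 7.1]
finger_gap: 0.175
grasp_force: 59.7
time: 4.05
tool_pos: [0.501, 0.2613, 0.1156]
orientation: [0.13, 0.991, -0.001, -0.001]
contact_force: [0.3, 0.7, -2.2]
finger_gap: 0.173
grasp_force: 58.8
time: 4.25
tool_pos: [0.5034, 0.2623, 0.1326]
orientation: [0.13, 0.991, 0.001, 0.002]
contact_force: [0.2, 0.5, -2.2]
finger_gap: 0.177
grasp_force: 59.0
t 4.25 pos [0.5034 0.2623 0.1326] hd 165.03 dp [ 0.002  -0.0027  0.1328] tw [0.0015 0.0021 0.0015] q [ 0.35  0.45 -0.31  0.8   0.    0.61] F [ 0.2  0.5 -2.2] gap 0.177 gf 59.0
```

View pics/s2.png

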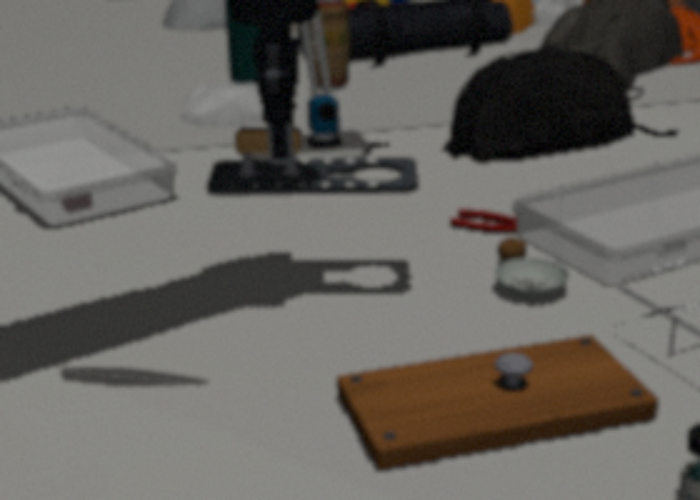

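The plate is held level, with the keyhole end at about (370,175) in the crop. Next I move it over the stud.

```bash
python3 go.py .5346 -.0207 .12 181.8
```

```text
t 4.3 pos [0.5024 0.2619 0.131 ] hd 165.03 dp [-0.1387 -0.3529  0.0145] tw [ 0.0004  0.0008 -0.1863] q [ 0.35  0.46 -0.31  0.8   0.    0.61] F [-0.5 -0.2 -2.2] gap 0.177 gf 59.0
```

```bash
python3 -m pendant '[{"dp":[-0.014,-0.035,0],"twist":[0,0,-0.02]},{"dp":[-0.035,-0.088,0.003],"twist":[0,0,-0.05]},{"dp":[-0.056,-0.141,0.006],"twist":[0,0,-0.08]},{"dp":[-0.077,-0.194,0.01],"twist":[0,0,-0.11]},{"dp":[-0.098,-0.247,0.013],"twist":[0,0,-0.14]}]'
python3 go.py .5346 -.0207 .12 181.8
```

```text
time: 4.8
tool_pos: [0.5237, 0.0623, 0.1188]
orientation: [0.02, 1.0, -0.0, -0.002]
contact_force: [0.7, -0.0, -2.4]
finger_gap: 0.177
grasp_force: 59.1
t 4.8 pos [0.5237 0.0623 0.1188] hd 177.76 dp [-0.0188 -0.11   -0.0017] tw [ 0.     -0.0021 -0.0449] q [-0.02  0.41 -0.43  0.74 -0.    0.02] F [ 0.7 -0.  -2.4] gap 0.177 gf 59.1
```

```bash
python3 -m pendant '[{"dp":[-0.009,-0.05,0],"twist":[0,0,-0.02]},{"dp":[-0.015,-0.085,0],"twist":[0,0,-0.035]},{"dp":[-0.019,-0.11,0],"twist":[0,0,-0.045]},{"dp":[-0.019,-0.11,0],"twist":[0,0,-0.045]},{"dp":[-0.019,-0.11,0],"twist":[0,0,-0.045]}]'
python3 go.py .5346 -.0207 .12 181.8; python3 - <<'E'
from h import *
s=arm.get_state()
for n in("wrist","top"):
    d=arm.get_image(n); np.savez(n+"3.npz",**d); cv2.imwrite(f"pics/{n}3.png",d["image"][...,::-1])
E
```

```text
time: 5.3
tool_pos: [0.5348, -0.0191, 0.1193]
orientation: [-0.014, 1.0, 0.001, -0.001]
contact_force: [-0.6, 1.1, -2.4]
finger_gap: 0.176
grasp_force: 59.2
t 5.3 pos [ 0.5348 -0.0191  0.1193] hd -178.38 dp [ 0.0004 -0.0021 -0.001 ] tw [ 0.0007 -0.0018 -0.002 ] q [-0.17  0.42 -0.4   0.75  0.   -0.2 ] F [-0.6  1.1 -2.4] gap 0.176 gf 59.2
```

View pics/wrist3.png

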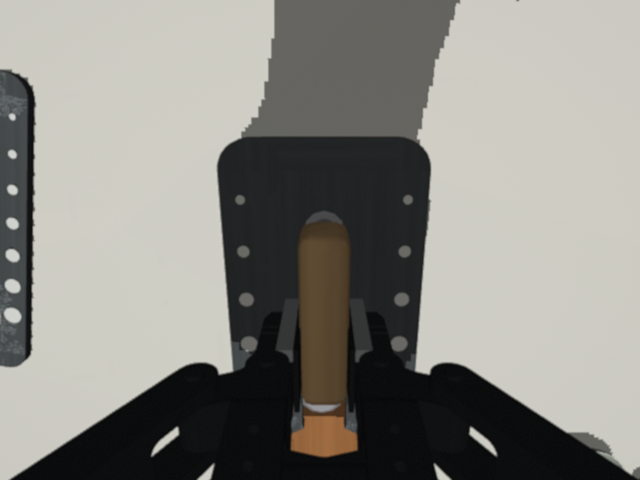

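The wrist view shows only the rear of the plate, with the bar at (323,310); the keyhole is hidden. I'll use the top camera's depth for the plate and hole.

```bash
python3 - <<'E'
from h import *
d=dict(np.load("top3.npz")); w=cloud(d); Z=w[...,2]
m=(Z>.075)&(Z<.105)&(w[...,0]>.4)&(w[...,0]<.75)&(abs(w[...,1]+.02)<.08)
p=w[m]; print(len(p),cv2.minAreaRect(p[:,:2].astype(np.float32)), np.percentile(p[:,2],[5,50,95]))
f=p[p[:,0]>.56]; A=np.c_[f[:,:2],np.ones(len(f))]; print("plane",np.linalg.lstsq(A,f[:,2],rcond=None)[0])
# hole boundary: project pixels in hole to the plate plane z=med
zt=np.median(f[:,2]); E=d["extrinsics"]; v,u=np.mgrid[0:480,0:640]
ray=np.stack([(u-d["cx"])/d["fx"],-(v-d["cy"])/d["fy"],-np.ones_like(u,float)],-1)@E[:3,:3].T
q=E[:3,3]+ray*((zt-E[2,3])/ray[...,2])[...,None]
h=(~m)&(abs(q[...,0]-.62)<.04)&(abs(q[...,1]+.02)<.032)
n,l,st,c=cv2.connectedComponentsWithStats(h.astype(np.uint8))
for i in range(1,n):
    if st[i,4]>60:
        pts=q[l==i][:,:2].astype(np.float32); print(st[i],pts.mean(0),pts.min(0),pts.max(0),cv2.minEnclosingCircle(pts))
        # fit circle on the far half
        cs=cv2.findContours((l==i).astype(np.uint8),0,1)[0][0][:,0]; b=q[cs[:,1],cs[:,0]][:,:2]; b=b[b[:,0]>b[:,0].max()-.035]
        S=np.linalg.lstsq(np.c_[2*b,np.ones(len(b))],(b**2).sum(1),rcond=None)[0]; print("circle",S[:2],np.sqrt(S[2]+S[:2]@S[:2]))
cv2.imwrite("pics/t3.png",cv2.resize(d["image"][140:270,270:400,::-1],(585,585),interpolation=2))
E
```

```text
Traceback (most recent call last):
IndexError: index -1 is out of bounds for axis 0 with size 0
```

The arm hides the plate from the top camera, so I'll use the side camera.

```bash
cat > side.py <<'E'
import sys
from h import *
d=arm.get_image("side"); w=cloud(d); Z=w[...,2]; s=arm.get_state(); zt=s["tool_pos"][2]-.033+.006
m=(abs(Z-zt)<.007)&(w[...,0]>.585)&(w[...,0]<.75)&(abs(w[...,1]+.02)<.06)
f=w[m]; print("n",len(f),"z exp",zt,np.percentile(f[:,2],[5,50,95]),cv2.minAreaRect(f[:,:2].astype(np.float32)))
print("plane",np.linalg.lstsq(np.c_[f[:,:2]-f[:,:2].mean(0),np.ones(len(f))],f[:,2],rcond=None)[0], "xmax",np.percentile(f[:,0],99.5))
zz=np.median(f[:,2]); E=d["extrinsics"]; v,u=np.mgrid[0:480,0:640]
ray=np.stack([(u-d["cx"])/d["fx"],-(v-d["cy"])/d["fy"],-np.ones_like(u,float)],-1)@E[:3,:3].T
q=E[:3,3]+ray*((zz-E[2,3])/ray[...,2])[...,None]
h=(~m)&(abs(q[...,0]-.625)<.035)&(abs(q[...,1]+.02)<.03)
n,l,st,c=cv2.connectedComponentsWithStats(h.astype(np.uint8))
for i in range(1,n):
    if st[i,4]>60:
        cs=cv2.findContours((l==i).astype(np.uint8),0,1)[0][0][:,0]; b=q[cs[:,1],cs[:,0]][:,:2]
        print(st[i],b.min(0).round(4),b.max(0).round(4)); b=b[b[:,0]>b[:,0].max()-.03]
        S=np.linalg.lstsq(np.c_[2*b,np.ones(len(b))],(b**2).sum(1),rcond=None)[0]; print("circle",S[:2],np.sqrt(S[2]+S[:2]@S[:2]))
k=(abs(Z-.04)<.006)&(abs(w[...,0]-.62)<.03)&(abs(w[...,1]+.018)<.03)
if k.any(): print("stud",k.sum(),np.median(w[k],0),w[k].min(0),w[k].max(0))
cv2.imwrite("pics/%s.png"%sys.argv[1],cv2.resize(d["image"][190:320,300:460,::-1],None,fx=4.5,fy=4.5,interpolation=2))
E
python3 side.py s3
```

```text
n 643 z exp 0.09311501103460912 [0.08692833 0.09025226 0.09153768] ((0.6222422122955322, -0.015540298074483871), (0.08370286226272583, 0.0741511881351471), 89.87357330322266)
plane [-0.00223091  0.00538281  0.08996843] xmax 0.658739795496242
[370 245  29  10 195] [ 0.591  -0.0375] [0.6431 0.0025]
circle [ 0.62276483 -0.01897797] 0.017884895536896754
stud 101 [ 0.6202362  -0.022404    0.03853956] [ 0.60807288 -0.03202645  0.03429547] [ 0.63535046 -0.00545527  0.04108398]
```

View pics/s3.png

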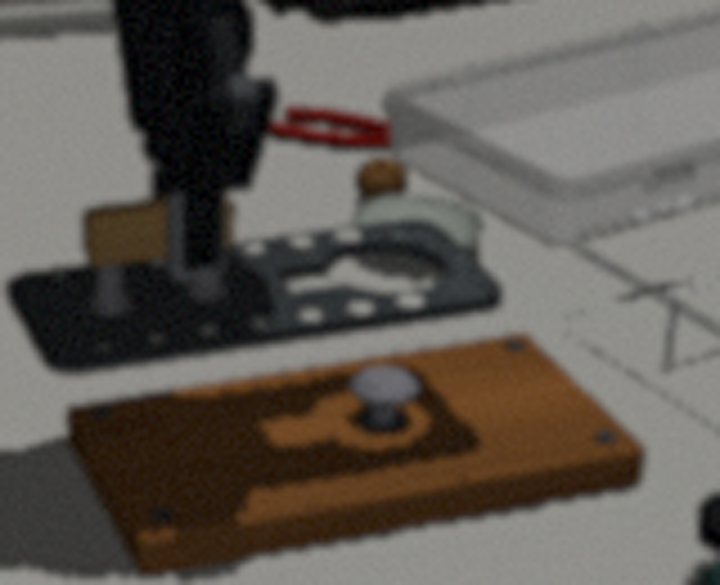

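The side crop shows the keyhole at about (400,265), hanging level directly above the stud at (385,385). Its centre measures about (0.622, -0.018), within 2 mm of the stud, and the clearance is 10 mm. I can lower it.

```bash
python3 go.py .5343 -.0207 .065 181.8; python3 -m pendant '[{"dp":[0,-0.001,0.015],"twist":[0,0,0]},{"dp":[0,-0.001,0.035],"twist":[0,0,0]},{"dp":[0,-0.001,0.055],"twist":[0,0,0]},{"dp":[0,-0.001,0.07],"twist":[0,0,0]},{"dp":[0,-0.001,0.07],"twist":[0,0,0]}]'
python3 go.py .5343 -.0207 .056 181.8; python3 side.py s4
```

```text
t 5.45 pos [ 0.5354 -0.0182  0.1201] hd -178.25 dp [ 0.0014 -0.0034  0.0735] tw [ 0.0004 -0.0009 -0.0006] q [-0.17  0.42 -0.4   0.75  0.   -0.2 ] F [ 0.1 -0.6 -1.9] gap 0.176 gf 59.2
time: 5.95
tool_pos: [0.5344, -0.0193, 0.0663]
orientation: [-0.015, 1.0, 0.0, -0.002]
contact_force: [-0.2, 1.0, -1.6]
finger_gap: 0.18
grasp_force: 59.1
t 5.95 pos [ 0.5344 -0.0193  0.0663] hd -178.28 dp [ 0.0002 -0.0019  0.0137] tw [ 0.0004 -0.0023 -0.0009] q [-0.17  0.49 -0.46  0.63 -0.   -0.2 ] F [-0.2  1.  -1.6] gap 0.18 gf 59.1
n 724 z exp 0.04027794628133718 [0.03422546 0.036709   0.03937251] ((0.6217072010040283, -0.01584562286734581), (0.07480452954769135, 0.08333186060190201), 1.6805239915847778)
plane [-0.00371633  0.00426409  0.03670922] xmax 0.6586759727074262
[369 270  16  11  76] [ 0.5903 -0.0346] [0.6272 0.0018]
circle [ 0.61647863 -0.01713093] 0.01659292007379316
stud 366 [ 0.62056001 -0.02254805  0.03690269] [ 0.59020211 -0.04797392  0.03403699] [0.64970865 0.01186181 0.04181097]
```

View pics/s4.png

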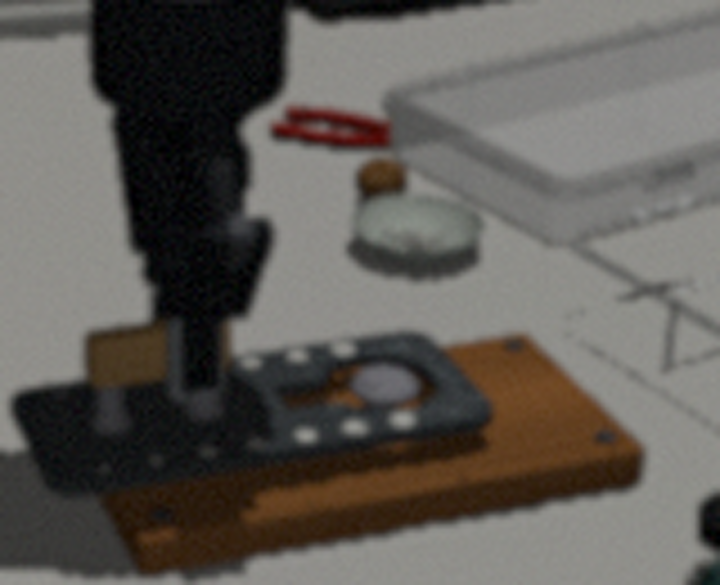

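The stud head, at about (385,385), is now inside the large round end with a gap all round. Lowering onto the board.

```bash
python3 -m pendant '[{"dp":[0,-0.002,0.005],"twist":[0,0,0]},{"dp":[0,-0.002,0.01],"twist":[0,0,0]},{"dp":[0,-0.002,0.013],"twist":[0,0,0]},{"dp":[0,-0.002,0.013],"twist":[0,0,0]}]'
python3 -m pendant '[{"dp":[0,0,0.0012],"twist":[0,0,0]},{"dp":[0,0,0.0012],"twist":[0,0,0]}]'
python3 go.py .5743 -.0195 .056 181.8
```

```text
time: 6.4
tool_pos: [0.536, -0.0215, 0.0584]
orientation: [-0.015, 1.0, 0.0, -0.0]
contact_force: [0.4, -0.0, -1.4]
finger_gap: 0.177
grasp_force: 59.2
time: 6.6
tool_pos: [0.5362, -0.0215, 0.0577]
orientation: [-0.015, 1.0, -0.0, 0.0]
contact_force: [0.6, 0.4, -2.2]
finger_gap: 0.178
grasp_force: 59.2
t 6.6 pos [ 0.5362 -0.0215  0.0577] hd -178.32 dp [-0.0509  0.0012  0.0023] tw [-0.      0.0001 -0.0014] q [-0.18  0.5  -0.46  0.6   0.   -0.21] F [ 0.6  0.4 -2.2] gap 0.178 gf 59.2
```

No contact yet, so I continue down in 1 mm steps.

```bash
python3 -m pendant '[{"dp":[0,0,0.0013],"twist":[0,0,0]},{"dp":[0,0,0.0013],"twist":[0,0,0]}]'
python3 -m pendant '[{"dp":[0,0,0.0013],"twist":[0,0,0]},{"dp":[0,0,0.0013],"twist":[0,0,0]}]'
python3 -m pendant '[{"dp":[0,0,0.0013],"twist":[0,0,0]},{"dp":[0,0,0.0013],"twist":[0,0,0]}]'
```

```text
time: 6.8
tool_pos: [0.5361, -0.0215, 0.0566]
orientation: [-0.015, 1.0, 0.0, -0.0]
contact_force: [-0.2, -0.2, -2.2]
finger_gap: 0.172
grasp_force: 59.2
time: 7.0
tool_pos: [0.5361, -0.0215, 0.0556]
orientation: [-0.015, 1.0, 0.0, -0.0]
contact_force: [-0.0, -0.4, -2.9]
finger_gap: 0.176
grasp_force: 59.2
time: 7.2
tool_pos: [0.536, -0.0215, 0.0546]
orientation: [-0.015, 1.0, 0.0, -0.0]
contact_force: [-0.0, -0.3, -1.8]
finger_gap: 0.17
grasp_force: 59.2
```

```bash
for i in 1; do :; done; python3 -m pendant '[{"dp":[0,0,0.0013],"twist":[0,0,0]},{"dp":[0,0,0.0013],"twist":[0,0,0]}]'
python3 -m pendant '[{"dp":[0,0,0.0013],"twist":[0,0,0]},{"dp":[0,0,0.0013],"twist":[0,0,0]}]'
python3 side.py s5
```

```text
time: 7.4
tool_pos: [0.5362, -0.0215, 0.054]
orientation: [-0.015, 1.0, -0.0, 0.0]
contact_force: [-1.3, -0.3, 1.1]
finger_gap: 0.177
grasp_force: 59.6
time: 7.6
tool_pos: [0.5362, -0.0215, 0.054]
orientation: [-0.015, 1.0, -0.0, 0.0]
contact_force: [-4.5, 0.3, 10.8]
finger_gap: 0.174
grasp_force: 61.1
n 768 z exp 0.026987062713600816 [0.0201457  0.02446024 0.02617789] ((0.6482930183410645, -0.019589360803365707), (0.12706135213375092, 0.1067713126540184), 0.8014406561851501)
plane [-0.02502276  0.0074641   0.02388415] xmax 0.708891744326527
[369 273  29  14 223] [ 0.5902 -0.0404] [0.6449 0.0096]
circle [ 0.62376313 -0.01429637] 0.02339005962171234
stud 101 [ 0.62027606 -0.02230859  0.03898734] [ 0.60827599 -0.03450283  0.0340153 ] [ 0.63614893 -0.00655713  0.04131402]
```

The plate is seated on the board at about 11 N, with the TCP at z = 0.054. I ease the pressure and slide it towards board +x.

```bash
python3 -m pendant '[{"dp":[-0.006,0,-0.001],"twist":[0,0,0]},{"dp":[-0.015,0,-0.001],"twist":[0,0,0]},{"dp":[-0.025,0,-0.001],"twist":[0,0,0]},{"dp":[-0.034,0,-0.001],"twist":[0,0,0]},{"dp":[-0.042,0,-0.001],"twist":[0,0,0]}]'
python3 -m pendant '[{"dp":[-0.003,0,0],"twist":[0,0,0]},{"dp":[-0.006,0,0],"twist":[0,0,0]},{"dp":[-0.007,0,0],"twist":[0,0,0]},{"dp":[-0.007,0,0],"twist":[0,0,0]}]'
python3 go.py .5746 -.0203 .054 181.8
```

```text
time: 8.15
tool_pos: [0.5666, -0.0206, 0.054]
orientation: [-0.015, 1.0, -0.0, -0.001]
contact_force: [-8.5, -1.1, 10.4]
finger_gap: 0.179
grasp_force: 61.0
time: 8.55
tool_pos: [0.5719, -0.0204, 0.054]
orientation: [-0.015, 1.0, -0.0, -0.001]
contact_force: [-6.2, 0.1, 9.3]
finger_gap: 0.177
grasp_force: 60.8
t 8.55 pos [ 0.5719 -0.0204  0.054 ] hd -178.32 dp [-0.0036  0.0001 -0.    ] tw [-0.0002 -0.0012 -0.0014] q [-0.16  0.56 -0.37  0.65 -0.   -0.19] F [-6.2  0.1  9.3] gap 0.177 gf 60.8
```

```bash
python3 -m pendant '[{"dp":[-0.002,0,0],"twist":[0,0,0]},{"dp":[-0.002,0,0],"twist":[0,0,0]}]'
python3 -m pendant '[{"dp":[-0.002,0,0],"twist":[0,0,0]},{"dp":[-0.002,0,0],"twist":[0,0,0]}]'
python3 -m pendant '[{"dp":[-0.002,0,0],"twist":[0,0,0]},{"dp":[-0.002,0,0],"twist":[0,0,0]}]'
```

```text
time: 8.75
tool_pos: [0.5735, -0.0204, 0.054]
orientation: [-0.015, 1.0, -0.0, -0.001]
contact_force: [-6.1, 0.1, 9.1]
finger_gap: 0.174
grasp_force: 60.7
time: 8.95
tool_pos: [0.575, -0.0203, 0.054]
orientation: [-0.015, 1.0, -0.0, -0.001]
contact_force: [-6.7, -0.5, 8.3]
finger_gap: 0.176
grasp_force: 60.7
time: 9.15
tool_pos: [0.5758, -0.0203, 0.054]
orientation: [-0.015, 1.0, -0.0, -0.002]
contact_force: [-8.3, -1.2, 11.0]
finger_gap: 0.176
grasp_force: 61.0
```

```bash
python3 -m pendant '[{"dp":[-0.002,0,0],"twist":[0,0,0]},{"dp":[-0.002,0,0],"twist":[0,0,0]}]'
python3 -m pendant '[{"dp":[-0.002,0,0],"twist":[0,0,0]},{"dp":[-0.002,0,0],"twist":[0,0,0]}]'
```

```text
time: 9.35
tool_pos: [0.5758, -0.0203, 0.054]
orientation: [-0.015, 1.0, -0.0, -0.003]
contact_force: [-12.9, -1.1, 15.0]
finger_gap: 0.18
grasp_force: 61.6
time: 9.55
tool_pos: [0.5759, -0.0203, 0.054]
orientation: [-0.015, 1.0, -0.0, -0.004]
contact_force: [-16.7, -0.9, 17.6]
finger_gap: 0.173
grasp_force: 62.2
```

It hit a firm stop after 39.7 mm of travel, so the neck is at the slot's end. I take off the preload, open and retreat.

```bash
python3 -m pendant '[{"dp":[0.003,0,-0.0015],"twist":[0,0,0]},{"dp":[0.003,0,-0.0015],"twist":[0,0,0]}]'
python3 -m pendant '[{"dp":[0,0,0],"twist":[0,0,0]},{"dp":[0,0,0],"twist":[0,0,0]},{"dp":[0,0,0],"twist":[0,0,0]},{"dp":[0,0,0],"twist":[0,0,0]}]' 60
python3 -m pendant '[{"dp":[0,0,-0.02],"twist":[0,0,0]},{"dp":[0,0,-0.06],"twist":[0,0,0]},{"dp":[0,0,-0.12],"twist":[0,0,0]},{"dp":[0,0,-0.18],"twist":[0,0,0]},{"dp":[0,0,-0.2],"twist":[0,0,0]}]'
python3 -m pendant '[{"dp":[0,0.06,0],"twist":[0,0,0]},{"dp":[0,0.12,0],"twist":[0,0,0]},{"dp":[0,0.18,0],"twist":[0,0,0]},{"dp":[0,0.24,0],"twist":[0,0,0]},{"dp":[0,0.28,0],"twist":[0,0,0]}]'
python3 - <<'E'
from h import *
a=arm.get_image("side")["image"]; d=arm.get_image("top"); b=d["image"]
f=lambda i:cv2.resize(i,(390,390),interpolation=2)
cv2.imwrite("pics/end.png",np.hstack([f(a[170:330,300:460]),f(b[130:290,255:415])])[...,::-1])
w=cloud(d); Z=w[...,2]; g=(abs(w[...,0]-.6)<.15)&(abs(w[...,1]+.02)<.06)
for n,lo,hi in(("handle",.05,.075),("stud",.0355,.0455)):
    p=w[g&(Z>lo)&(Z<hi)]; p=p[p[:,0]<.6] if n=="handle" else p[abs(p[:,0]-.62)<.02]; print(n,len(p),p.mean(0).round(4),cv2.minAreaRect(p[:,:2].astype(np.float32)))
E
```

```text
time: 9.75
tool_pos: [0.576, -0.0202, 0.0542]
orientation: [-0.015, 1.0, -0.0, -0.002]
contact_force: [-7.2, -1.0, 3.9]
finger_gap: 0.175
grasp_force: 60.0
time: 10.15
tool_pos: [0.5787, -0.0203, 0.0547]
orientation: [-0.015, 1.0, -0.0, 0.0]
contact_force: [-0.4, 0.5, 0.7]
finger_gap: 0.705
grasp_force: 0.0
time: 10.65
tool_pos: [0.5808, -0.0206, 0.2098]
orientation: [-0.015, 1.0, -0.001, 0.004]
contact_force: [0.3, -0.7, -0.2]
finger_gap: 0.701
grasp_force: 0.0
time: 11.15
tool_pos: [0.5717, 0.1926, 0.2048]
orientation: [-0.016, 1.0, 0.0, 0.0]
contact_force: [0.9, -1.0, -0.8]
finger_gap: 0.708
grasp_force: 0.0
handle 267 [ 0.5614 -0.0205  0.0665] ((0.5631435513496399, -0.0207207091152668), (0.05969105288386345, 0.016138548031449318), 1.6340800523757935)
stud 143 [ 0.6202 -0.018   0.0402] ((0.6207517385482788, -0.0181982833892107), (0.026193654164671898, 0.02573361061513424), 89.29133605957031)
```

View pics/end.png

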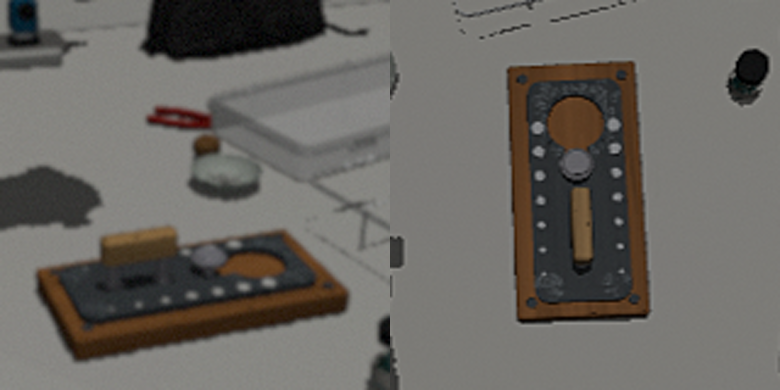

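The plate lies flat on the board with the stud head over the slot, at (577,164) in the right-hand view. The round end, at (577,122), is empty. Handle to stud measures 57.6 mm against the 58 mm given, and the gripper is clear.

```bash
python3 -m pendant '[{"dp":[0,0,0],"twist":[0,0,0]},{"dp":[0,0,0],"twist":[0,0,0]}]' >/dev/null; python3 -c "
from cell import arm
print(arm.job_done())"
```

```text
the job is handed in; nothing more can be done
None
```

The keyhole plate is mounted flat on the board with the stud's neck at the far end of the slot, the gripper has let go and is clear, the other plate was not touched, and the job was handed in at about 11.5 s.

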